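# Start the fume fan and hold the soldering iron ready over the joint

### The arm

A 7-joint arm with a two-finger parallel gripper is mounted at the origin on a cart in front of the work surface, level with it; the furniture and walls round the work are solid. World frame = base frame: x ahead of the robot, y to its left, z up, the work surface at z = 0. Lengths are in m, angles in degrees, forces in N, time in s.
With the tool pointing down it reaches from about 0.425 to 0.975 m from the base axis. Payload 16.7 kg.
Tool frame: the origin (TCP) lies on the mounting face of the last link; the fingertips stand 173 mm ahead of it and the grasp point (between the pads) lies 155 mm ahead of it; z points along the fingers, y is the line along which they close (so a half turn about z gives the same grasp; the last joint's range is limited). The gripper opens to 85 mm and grips with 20 to 120 N. Pads are 22 mm wide; open, the fingers measure 114 mm over their backs; the gripper's body (76 mm by 85 mm) begins 54 mm behind the grasp point. The pads swing forward as they close: fully open they stand 13 mm farther back than shut.
Start: joints at [59.158, 24.414, 4.234, 92.017, -1.954, 63.644, -3.845], TCP at [0.256, -0.625, 0.405] pointing down, gripper open.
Joint ranges: [-163.25, 163.25], [-28.42, 122.38], [-70.27, 78.77], [12.13, 141.07], [-58.53, 238.53], [9.26, 117.41], [-156.51, 156.51]. Speed limits (degrees/s): [108.29, 108.29, 136.94, 136.94, 172.46, 172.46, 172.46].

### API

Orientations are given as a 3x3 rotation matrix whose columns are the frame's x, y, z axes.
In Python, from station import monitor, optics, ticket gives the robot as it stands.
- The arm moves only by the tool play_rows, never from a script. Its argument "series" is a list of rows, each a list of 5 numbers: the shift along the tool's x, y, z in mm, then the turn about the tool's z in degrees, then the finger opening in mm, from 0 to 85.4. In form: [[x, y, z, turn, grip], ...]. A call has 1 to 5 rows; each row is the pose to reach, as a shift and turn from the pose commanded when the call began, along the tool's axes at that moment; what a row does not reach only later rows make up. A row lasts 1/10 s, in which the tool goes at most 50 mm and 8.59 degrees, less where a joint would pass 70% of its speed; a pose out of reach is approached as far as the arm can. A call with a gripper value outside its range is refused whole. The fingers move at their own pace and stop on an object; "squeeze" is the grip in N (left out, the last holds). Time passes only in rows, so rows that repeat a pose let the fingers close. It gives the time, the measured TCP pose, the force, the opening and the grip force at its end, in the units of the state.
- monitor.sense(): the state, without advancing time (a new reading comes with each control period).
- optics.capture(name): name is "scene" or "top" or "wrist"; returns a dict with "color" (420x560x3 uint8, red, green, blue), "fovy" (degrees; the focal length in pixels is half the picture's height over the tangent of half this angle, whatever the lens; pixels are square), "cx", "cy" (the principal point, pixels), "k1" (the pictures are not rectified: a ray, as slopes to the right and down, at radius r is drawn at 1 + k1 r^2 times it, then the intrinsics apply), "rvec" (rotation vector, rad) and "tvec" (3), from world to camera coordinates, as OpenCV has them. Camera axes: x right, y down, z forward; pixel columns grow to the right and rows downward; lengths in m; the calibration is good to about 2 mm. A picture is of the moment at which its call begins. There is no depth.
- ticket.job_done(): hands the job in; it is judged then, once.
The state is a dict: "time": time; "joints": joint angles; "joint_vel": joint speeds; "joint_efforts": joint torques, N m; "position": TCP position; "ee_rot": TCP orientation; "force": force on the tool from outside, world axes, zero at the start; "torque": the same for the moment, N m; "grip_width": opening from 0.0 (shut) to 1.0 (fully open); "finger_force": force on a finger pad.
Only numpy, scipy, OpenCV 4.12 (cv2) and the standard library are available. Lean on these libraries where they do the work, as an engineer would, in place of code of your own. Each camera call takes 0.05 s, during which the arm holds its last target. There are 200 camera calls.

### The job

Start the fume fan by pressing its yellow treadle switch right down to its stop. Then draw the cordless soldering iron by its black handle out of the sleeve of its stand without dragging the stand, turn it upright with its tip straight down, and bring the tip about 4 cm above the one bare joint of the glass panel, where the copper seams cross without a solder bead. Finish while holding it still there, touching neither the panel nor the stand with it, and leave the other things on the table where they are.

Things in the scene. Friction and masses are not known exactly. Their poses are not given: they have to be found in the camera images.
- iron: cordless soldering iron, a straight rod 215 mm long, about 75 g. +y runs from tip to handle; the centreline is at x = 0, z = +10.9 mm. Along y: bright tip and barrel from -107.5 to -28 (6.6 mm thick to -79, then 12 mm), black round handle, 21 mm thick, from -16.5 to +84, thin black tail to +107.5. At the start it stands in the sleeve, handle up and outside, about 50 degrees off vertical
- iron_tip (a point): end of the iron's tip, on its centreline (axes as iron)
- iron_grip (a point): a good place to grip on the handle's centreline, 60 mm up the handle side from the middle of the iron, 167.5 mm from the tip (axes as iron)
- stand: loose iron stand, 0.9 kg: dark cast base 130 x 66 x 12 mm with a cup of wire wool at the -x end and a wide inclined wire coil at the +x end that leans outward to +x; z up, origin at table level, the base reaching from x = -77 to +53 mm
- sleeve: steel liner tube inside the stand's coil, 62 mm long, 21 mm outside and 14.6 mm inside diameter; origin at its lower end on the centreline, +z runs up the centreline and out of its mouth, rising 42 degrees from level. The iron draws out straight along +z; its front part sits 91 mm deep, so its tip clears the mouth after 91 mm
- sleeve_mouth (a point): centre of the sleeve's mouth (axes as sleeve), 78 mm above the table
- glass_panel: fixed plywood assembly board 190 x 180 x 12 mm with two wooden battens and a panel of four coloured panes with copper seams, top of the seams 16 mm above the table, battens 21 mm, nail heads 27 mm; origin under the board's middle, z up
- open_joint (a point): the bare crossing of copper seams inside the panel, at the top of the seams (axes as the panel); all eight other crossings carry a silvery solder bead
- treadle (a joint): angle of the yellow treadle: 0 let up, 0.20 rad fully down at its stop; a spring lets it up again. Pressed at the toe it takes about 3 N to begin and 7 N to reach the stop
- treadle_toe (a point): point on top of the rubber pad near the treadle's free end, 85 mm from its hinge, where to press; about 53 mm above the table when let up and 17 mm lower at the stop. Its x axis points from the toe to the hinge and is level when the treadle is let up; the pad is 54 mm wide
- solder_spool: bystander: spool of bright solder, 57 x 42 x 45 mm, origin under its middle
- pliers: bystander: black-handled pliers lying flat, 166 x 56 x 16 mm
- mug: bystander: glass mug with a spoon, 83 x 117 x 162 mm
- flux_jar: bystander: small clear jar, 54 mm across, 57 mm high
Things that resemble listed ones, but are neither listed nor needed, are in the scene too. Leave any red look-alike of the part that bears treadle alone.

How it is judged:
By the outcome, as a careful person would: the job done as asked, in the order asked, and still so for the second after the job is handed in, while the arm keeps its last pose, push and grip.
It also fails if it takes over 59 s, if anything falls off the work surface, if the arm or the gripper's body presses on something with over 40 N, if the wrist force passes 120 N, or if a joint passes its speed limit or range.

## Working session

There is one attempt and no reset: what is moved stays moved. The work goes in short steps, Python scripts to look and compute and a tool call to move; the robot and the scene stay as the last step left them, time stands still between calls to the robot, and variables do not carry over. Pictures are saved under pics/ and viewed, at most 10 in all, crops included, and the job is handed in when it is done.

Besides the shell and the picture viewer there is one more tool, called after "Call:" by a JSON object that holds its "api" and its "payload". play_rows: Moves the arm, as the interface text tells. Its arguments: {"type":"object","properties":{"series":{"type":"array","items":{"type":"array","items":{"type":"number"}}},"squeeze":{"type":"number"}},"required":["series"]}

```bash
mkdir -p pics
cat > h.py <<'E'
import numpy as np, cv2
from station import monitor, optics, ticket
def cap(n,f=None):
    c=optics.capture(n)
    np.savez(f'{f or n}.npz',**c)
    if f: cv2.imwrite(f'pics/{f}.png',c['color'][:,:,::-1])
    return c
def KR(c):
    f=210/np.tan(np.radians(float(c['fovy']))/2)
    K=np.array([[f,0,float(c['cx'])],[0,f,float(c['cy'])],[0,0,1]])
    return K,np.array([float(c['k1']),0,0,0,0]),cv2.Rodrigues(np.array(c['rvec'],float))[0],np.array(c['tvec'],float).ravel()
def ray(c,uv):
    K,d,R,t=KR(c)
    p=cv2.undistortPointsIter(np.array(uv,float).reshape(-1,1,2),K,d,None,None,(3,100,1e-10)).reshape(-1,2)
    D=np.c_[p,np.ones(len(p))]@R
    return -R.T@t,D
def atz(c,uv,z):
    o,D=ray(c,uv); return o+D*((z-o[2])/D[:,2])[:,None]
def proj(c,P):
    K,d,R,t=KR(c)
    return cv2.projectPoints(np.array(P,float).reshape(-1,1,3),R,t,K,d)[0].reshape(-1,2)
def tri(cs,uvs):
    A=np.zeros((3,3));b=np.zeros(3)
    for c,uv in zip(cs,uvs):
        o,D=ray(c,[uv]);D=D[0]/np.linalg.norm(D[0]);M=np.eye(3)-np.outer(D,D);A+=M;b+=M@o
    return np.linalg.solve(A,b)
E
python3 - <<'E'
from h import *
np.set_printoptions(precision=3,suppress=True)
for n in('scene','top','wrist'):
    c=cap(n,n+'0'); K,d,R,t=KR(c); print(n,c['fovy'],c['cx'],c['cy'],c['k1'],-R.T@t,R[2])
ims=[cv2.imread(f'pics/{n}0.png') for n in('scene','top')]
for n,i in zip(('scene','top'),ims): cv2.imwrite(f'pics/{n}0b.png',cv2.resize(i,(800,600),interpolation=cv2.INTER_CUBIC))
s=monitor.sense();print(s)
E
```

```text
scene 43.84062824805462 278.6772923939716 210.0472458163769 -0.17756188411358567 [-0.135  0.912  0.812] [ 0.513 -0.71  -0.483]
top 46.80413257780681 276.1543595161878 208.29847700056098 -0.10672824187962224 [ 0.278 -0.095  1.664] [ 0.212 -0.006 -0.977]
wrist 59.0946797354774 280.90011622728895 213.18578309346915 -0.04039251628758325 [ 0.32  -0.598  0.372] [-0.253 -0.102 -0.962]
{'time': 0.15, 'joints': array([59.158, 24.44 ,  4.231, 92.044, -1.956, 63.643, -3.847]), 'joint_vel': array([-0.057, -0.069,  0.063, -0.1  ,  0.003, -0.014, -0.023]), 'joint_efforts': array([  0.004, -95.031,   3.763, -46.376,   0.019,   0.008,  -0.   ]), 'position': array([ 0.256, -0.624,  0.404]), 'ee_rot': array([[ 0.925,  0.379, -0.   ],
       [ 0.379, -0.925,  0.001],
       [-0.   , -0.001, -1.   ]]), 'force': array([0.162, 0.057, 0.421]), 'torque': array([ 0.051, -0.038, -0.029]), 'finger_force': 0.0, 'grip_width': 0.9993685191437155}
```

View pics/scene0b.png

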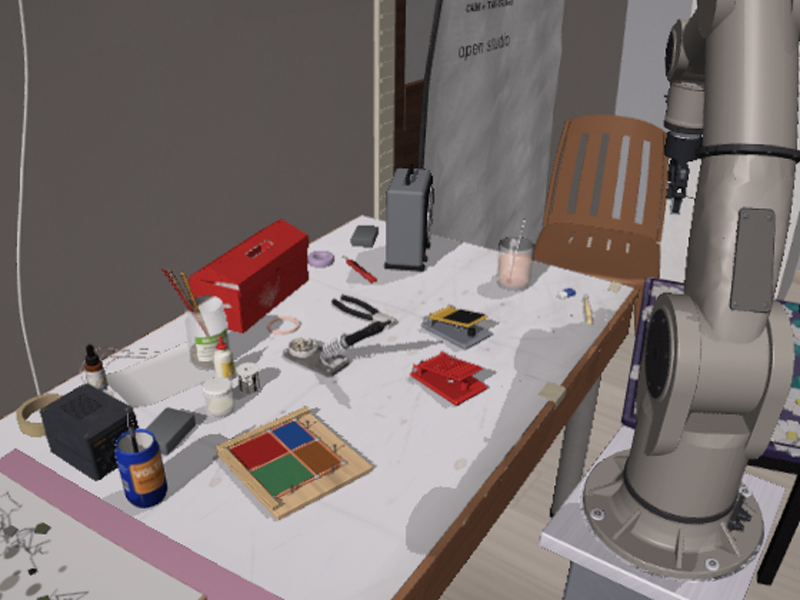

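View pics/top0b.png

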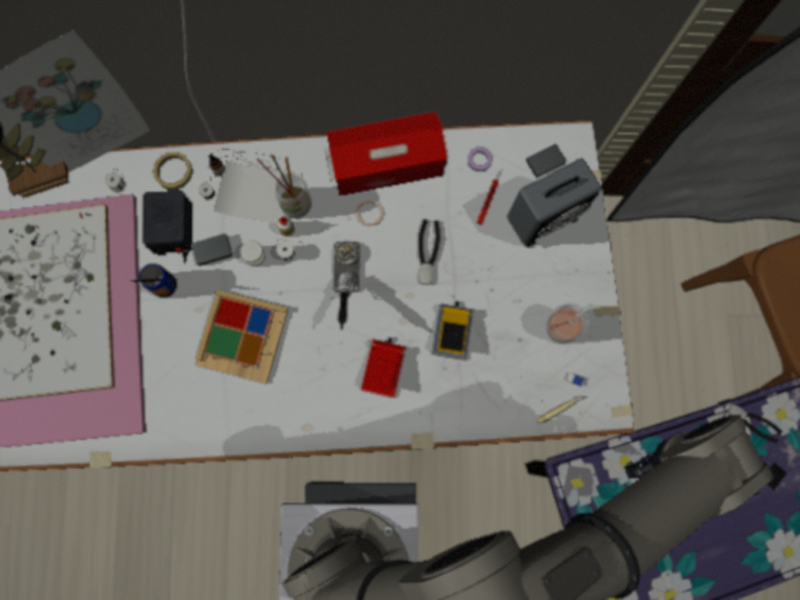

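Run:
```python
import cv2,numpy as np
def t(n,x,y,w,s): return cv2.resize(cv2.imread(f'pics/{n}0.png')[y:y+w*3//4,x:x+w],(400,300),interpolation=cv2.INTER_CUBIC)
a=t('top',210,160,80,0);a2=t('top',130,195,80,0);b=t('scene',190,200,100,0);d=t('scene',150,275,120,0)
cv2.imwrite('pics/z1.png',np.vstack([np.hstack([a,a2]),np.hstack([b,d])]))
e=t('top',290,200,60,0);f=t('scene',280,200,80,0);w=cv2.imread('pics/wrist0.png')
cv2.imwrite('pics/z2.png',np.vstack([np.hstack([e,f]),np.hstack([cv2.resize(w,(400,300)),np.zeros((300,400,3),np.uint8)])]))
```

```text
(no output)
```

View pics/z1.png

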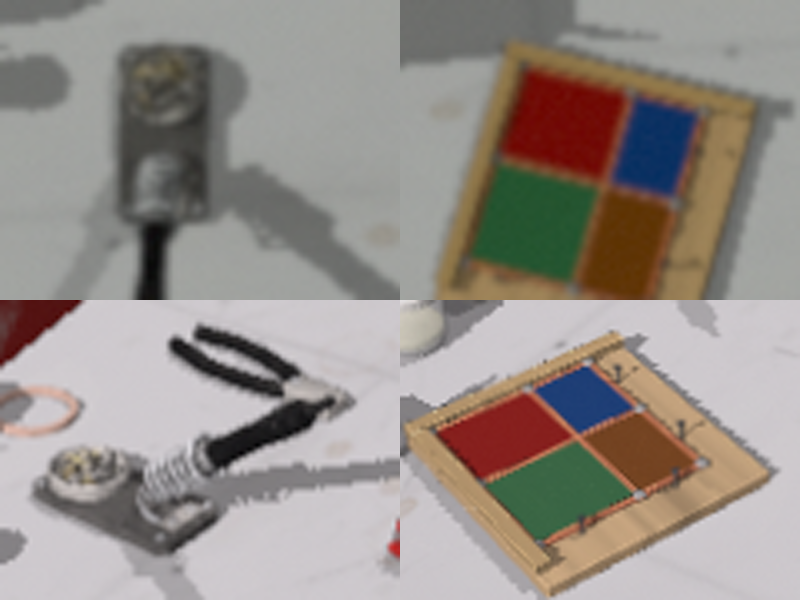

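View pics/z2.png

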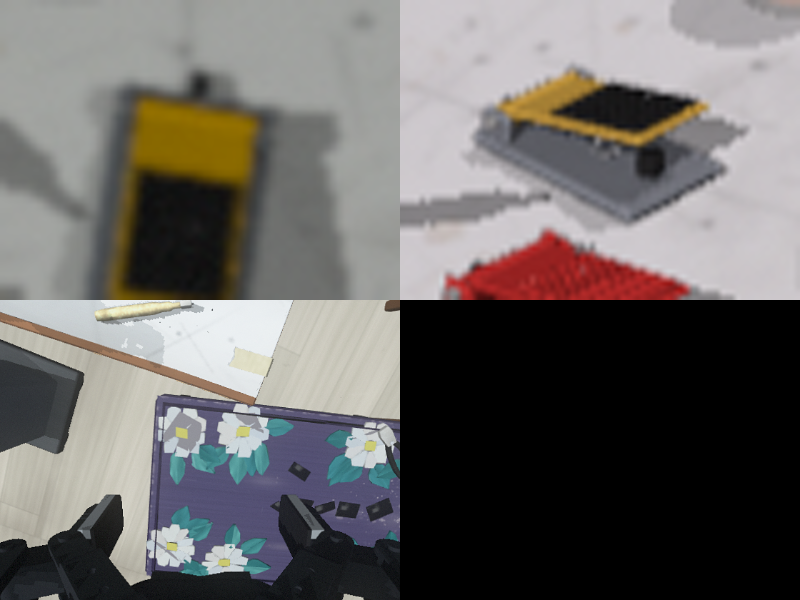

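Run:
```python
from h import *
np.set_printoptions(precision=4,suppress=True)
S=dict(np.load('scene0.npz'));T=dict(np.load('top0.npz'))
print('pad',atz(S,[(320,216.4),(340,220.6),(330,226.6),(310,222.6)],.052))
print('plate',atz(S,[(315,214),(341.6,221),(328,228.6),(300,221.6)],.050))
print('plate top',atz(T,[(310.7,215),(328.8,218)],.050))
# base of stand, top view
print('base',atz(T,[(233.6,169),(252,169),(252.6,204),(233.6,203)],.012))
# handle axis planes: scene & top
sa=[190+215/4,200+(455-300)/4];sb=[190+315/4,200+(408-300)/4]
ta=[210+153/5,160+230/5];tb=[240,228]
n=[]
for c,a,b in((S,sa,sb),(T,ta,tb)):
    o,D=ray(c,[a,b]);m=np.cross(D[0],D[1]);m/=np.linalg.norm(m);n.append((m,m@o))
d=np.cross(n[0][0],n[1][0]);d/=np.linalg.norm(d)
if d[2]<0:d=-d
for z in(.078,.129):
    print('iron z',z,np.linalg.solve([n[0][0],n[1][0],[0,0,1]],[n[0][1],n[1][1],z]))
print('dir',d)
print('joint top',atz(T,[(130+200/5,195+185/5)],.016),'scene',atz(S,[(150+177/400*120,275+137*.3)],.016))
```

```text
pad [[ 0.5509 -0.2468  0.052 ]
 [ 0.491  -0.2616  0.052 ]
 [ 0.4964 -0.2142  0.052 ]
 [ 0.5544 -0.1982  0.052 ]]
plate [[ 0.5723 -0.2529  0.05  ]
 [ 0.4877 -0.2655  0.05  ]
 [ 0.4968 -0.2041  0.05  ]
 [ 0.5825 -0.1882  0.05  ]]
plate top [[ 0.6061 -0.2219  0.05  ]
 [ 0.5959 -0.2834  0.05  ]]
base [[ 0.7797  0.0465  0.012 ]
 [ 0.7798 -0.0188  0.012 ]
 [ 0.6525 -0.0225  0.012 ]
 [ 0.6559  0.0439  0.012 ]]
iron z 0.078 [0.6226 0.0148 0.078 ]
iron z 0.129 [0.5585 0.0118 0.129 ]
dir [-0.7822 -0.0368  0.6219]
joint top [[0.5517 0.2617 0.016 ]] scene [[0.5465 0.2609 0.016 ]]
```

Run:
```python
from h import *
np.set_printoptions(precision=4,suppress=True)
S=dict(np.load('scene0.npz'));T=dict(np.load('top0.npz'))
for n,s,t in(('hl',(310,222.6),(311,226.25)),('hr',(320,216.4),(326.5,227.75)),('tr',(340,220.6),(325.3,244.5)),('tl',(330,226.6),(309,243.5)),('plhl',(300,221.6),(310.2,214.7)),('plhr',(315,214),(329.3,218)),('joint',(150+177*.3,275+137*.3),(170,232))):
    P=tri([S,T],[s,t]);print(n,P,proj(S,P)-s,proj(T,P)-t)
im=cv2.imread('pics/top0.png');i2=cv2.imread('pics/scene0.png')
```

```text
hl [ 0.5701 -0.2236  0.0346] [[0.013  0.0025]] [[-0.0053 -0.0102]]
hr [ 0.5666 -0.2761  0.033 ] [[0.4702 0.0861]] [[-0.1945 -0.377 ]]
tr [ 0.5019 -0.2723  0.0442] [[-1.5214 -0.2688]] [[0.5883 1.2227]]
tl [ 0.504  -0.2172  0.0489] [[-1.7701 -0.3285]] [[0.6778 1.3866]]
plhl [ 0.6094 -0.2237  0.0248] [[-1.0473 -0.2159]] [[0.4384 0.8224]]
plhr [ 0.5979 -0.2893  0.0257] [[-0.9699 -0.1887]] [[0.407  0.7856]]
joint [0.5499 0.2606 0.0147] [[-0.969  -0.2396]] [[0.3673 0.5624]]
```

Call:
{"api": "play_rows", "payload": {"series": [[38, -25, 0, 0, 0], [76, -51, 0, 0, 0], [114, -76, 0, 0, 0], [152, -102, 0, 0, 0], [190, -127, 0, 0, 0]], "squeeze": 40}}

```text
time: 0.65
position: [0.3842, -0.4333, 0.4047]
ee_rot: [[0.925, 0.379, -0.0], [0.379, -0.925, 0.0], [-0.0, -0.0, -1.0]]
force: [1.0, -1.3, 0.2]
grip_width: 0.143
finger_force: 0.0
```

Call:
{"api": "play_rows", "payload": {"series": [[38, -25, 20, 4, 0], [76, -51, 40, 8, 0], [114, -76, 60, 12, 0], [152, -102, 80, 17, 0], [191, -128, 100, 22, 0]]}}

```text
time: 1.15
position: [0.5117, -0.2435, 0.3044]
ee_rot: [[1.0, 0.001, 0.0], [0.001, -1.0, -0.0], [0.0, 0.0, -1.0]]
force: [0.9, -1.2, -0.5]
grip_width: 0.003
finger_force: 0.0
```

Run:
```python
from h import *
np.set_printoptions(precision=4,suppress=True)
s=monitor.sense();print(s['time'],s['position'],s['ee_rot'],s['force'],s['joints'])
c=cap('wrist','w1');t=dict(np.load('top0.npz'))
cv2.imwrite('pics/w1b.png',cv2.resize(c['color'][:,:,::-1],(800,600)))
print(proj(c,[[.512,-.245,.05],[.5,-.217,.05],[.5,-.272,.05]])*800/560, proj(c,s['position']+[[0,0,-.173]])*800/560)
```

```text
1.15 [ 0.5117 -0.2435  0.3044] [[ 1.      0.0009  0.0001]
 [ 0.0009 -1.     -0.    ]
 [ 0.0001  0.     -1.    ]] [ 0.8802 -1.2098 -0.4785] [ 21.5083  20.9191  -3.1455 111.1813   1.5116  47.9315 -72.393 ]
[[406.0743 317.6859]
 [343.2613 343.3266]
 [466.4709 343.3909]] [[403.3897 401.1026]]
```

View pics/w1b.png

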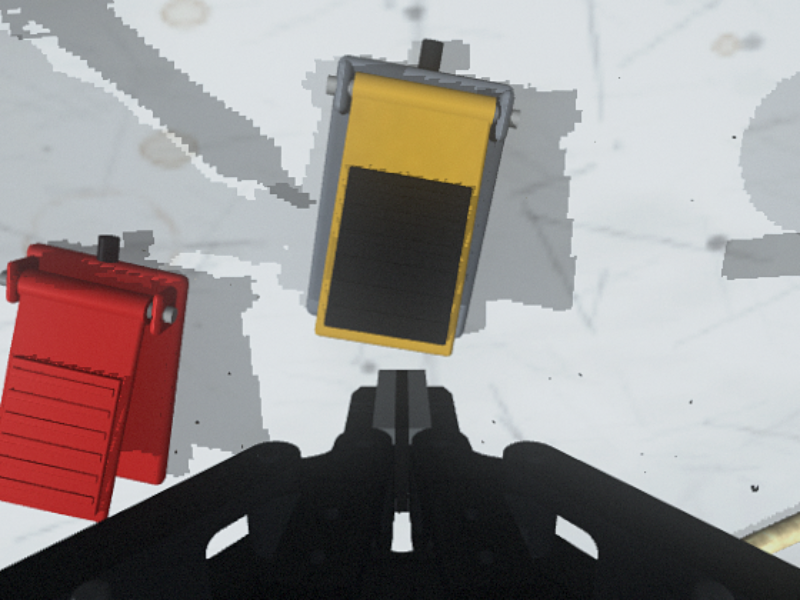

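Run:
```python
from h import *
np.set_printoptions(precision=4,suppress=True)
c=dict(np.load('w1.npz'));k=.7
for z,p in((.05,(328,330)),(.05,(448,345)),(.05,(388,337)),(.036,(350,168)),(.036,(474,187)),(.03,(330,85)),(.03,(515,118)),(.053,(392,315))): print(z,atz(c,[(p[0]*k,p[1]*k)],z))
```

```text
0.05 [[ 0.5063 -0.2104  0.05  ]]
0.05 [[ 0.4992 -0.2638  0.05  ]]
0.05 [[ 0.503 -0.237  0.05 ]]
0.036 [[ 0.5756 -0.2206  0.036 ]]
0.036 [[ 0.5676 -0.2747  0.036 ]]
0.03 [[ 0.6102 -0.2123  0.03  ]]
0.03 [[ 0.5968 -0.2924  0.03  ]]
0.053 [[ 0.5141 -0.2389  0.053 ]]
```

Call:
{"api": "play_rows", "payload": {"series": [[4, -4, 35, 0, 0], [4, -4, 68, 0, 0], [4, -4, 78, 0, 0], [4, -4, 84, 0, 0], [4, -4, 88, 0, 0]]}}

```text
time: 1.7
position: [0.5152, -0.2415, 0.2178]
ee_rot: [[1.0, 0.004, 0.0], [0.004, -1.0, -0.0], [0.0, 0.0, -1.0]]
force: [-2.2, 0.5, 5.1]
grip_width: -0.003
finger_force: 2.0
```

Call:
{"api": "play_rows", "payload": {"series": [[0, 0, 3, 0, 0], [0, 0, 6, 0, 0], [0, 0, 7, 0, 0], [0, 0, 7, 0, 0], [0, 0, 7, 0, 0]]}}

```text
time: 2.2
position: [0.5152, -0.2414, 0.2107]
ee_rot: [[1.0, 0.004, 0.001], [0.004, -1.0, -0.0], [0.001, 0.0, -1.0]]
force: [-2.8, -0.9, 4.9]
grip_width: -0.004
finger_force: 2.6
```

Call:
{"api": "play_rows", "payload": {"series": [[0, 0, 1, 0, 0], [0, 0, 2, 0, 0], [0, 0, 3, 0, 0], [0, 0, 3, 0, 0]]}}

```text
time: 2.6
position: [0.515, -0.2414, 0.2082]
ee_rot: [[1.0, 0.004, 0.0], [0.004, -1.0, -0.0], [0.0, 0.0, -1.0]]
force: [-7.6, 1.0, 18.5]
grip_width: -0.002
finger_force: 8.9
```

Call:
{"api": "play_rows", "payload": {"series": [[0, 0, -48, 0, 0], [0, -15, -95, 0, 0], [0, -60, -135, 0, 50], [0, -108, -150, 0, 50], [0, -156, -162, 0, 50]]}}

```text
time: 3.1
position: [0.5145, -0.0928, 0.3691]
ee_rot: [[1.0, 0.003, 0.004], [0.003, -1.0, -0.0], [0.004, 0.0, -1.0]]
force: [1.2, 0.5, -0.7]
grip_width: 0.506
finger_force: 0.0
```

Call:
{"api": "play_rows", "payload": {"series": [[0, -49, 0, 0, 50], [0, -97, 0, 0, 50], [0, -97, 0, 0, 50]]}}

```text
time: 3.4
position: [0.5139, 0.0094, 0.3676]
ee_rot: [[1.0, 0.013, 0.002], [0.013, -1.0, 0.002], [0.002, -0.002, -1.0]]
force: [0.5, -0.6, 0.9]
grip_width: 0.585
finger_force: 0.0
```

Run:
```python
from h import *
np.set_printoptions(precision=4,suppress=True)
s=monitor.sense();print(s['time'],s['position'],s['ee_rot'][:,0],s['force'],s['joints'])
c=cap('wrist','w2')
cv2.imwrite('pics/w2b.png',cv2.resize(c['color'][:,:,::-1],(800,600)))
print(proj(c,[[.5585,.0118,.129],[.6226,.0148,.078]])*800/560)
```

```text
3.4 [0.5139 0.0094 0.3676] [0.9999 0.0127 0.002 ] [ 0.5207 -0.6345  0.8903] [   1.4465   12.178   -10.9642  114.1701    2.7211   53.7677 -100.1533]
[[399.5322 221.7747]
 [395.1616  66.4104]]
```

View pics/w2b.png

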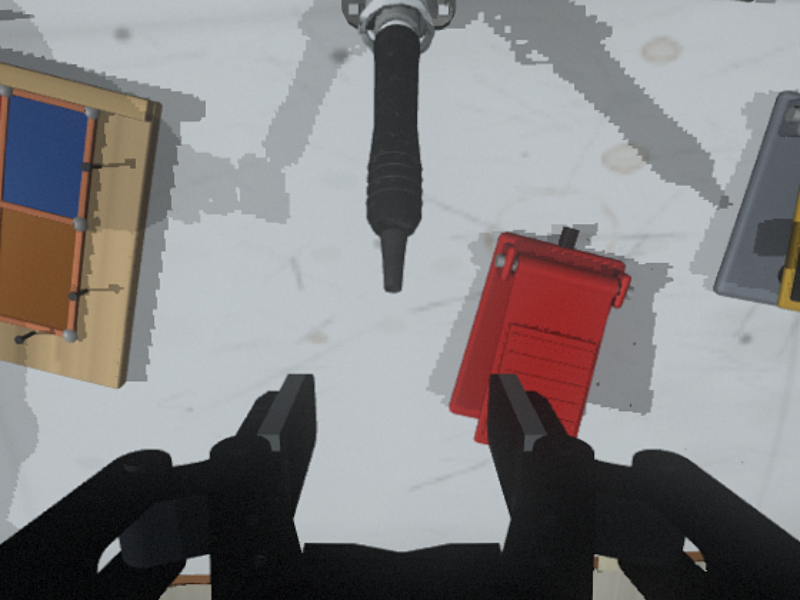

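Run:
```python
from h import *
np.set_printoptions(precision=4,suppress=True)
from scipy.optimize import least_squares
c=dict(np.load('w2.npz'))
uv=np.array([(393.5,290),(394.5,232),(398.5,45)])*.7
zs=np.array([.161,.1452,.081])
print(atz(c,uv[:1],.161),atz(c,uv[1:2],.1452),atz(c,uv[2:],.081))
s=np.array([.124,.1005,.003])
e=np.radians(42)
def P(p,s): return np.array([p[0],p[1],.078])+s[:,None]*np.array([-np.cos(e)*np.cos(p[2]),-np.cos(e)*np.sin(p[2]),np.sin(e)])
r=least_squares(lambda p:(proj(c,P(p,s))-uv).ravel(),[.62,.0,0.])
print(r.x,np.degrees(r.x[2]),r.fun,'grip',P(r.x,np.array([.0765])),'tool',monitor.sense()['ee_rot'][:,0])
```

```text
[[0.5392 0.0135 0.161 ]] [[0.5567 0.0135 0.1452]] [[0.6311 0.0134 0.081 ]]
[ 0.6319  0.0134 -0.001 ] -0.058880198626077726 [-0.0407 -1.2532  0.089  -0.9721 -0.0541  2.605 ] grip [[0.5751 0.0134 0.1292]] tool [0.9999 0.0101 0.0015]
```

Call:
{"api": "play_rows", "payload": {"series": [[40, -1, 0, 0, 50], [58, -1, 20, 0, 50], [58, -1, 50, 0, 50], [58, -1, 75, 0, 50], [58, -1, 83, 0, 50]]}}

```text
time: 3.95
position: [0.5714, 0.0033, 0.2815]
ee_rot: [[1.0, 0.004, -0.003], [0.004, -1.0, -0.0], [-0.003, 0.0, -1.0]]
force: [-0.0, 0.9, 0.3]
grip_width: 0.582
finger_force: 0.0
```

Call:
{"api": "play_rows", "payload": {"series": [[0, 0, 0, 0, 50], [0, 0, 0, 0, 50]]}}

```text
time: 4.15
position: [0.5724, 0.004, 0.2849]
ee_rot: [[1.0, 0.004, 0.001], [0.004, -1.0, 0.0], [0.001, -0.0, -1.0]]
force: [-0.1, 0.6, -0.4]
grip_width: 0.584
finger_force: 0.0
```

Run:
```python
from h import *
np.set_printoptions(precision=4,suppress=True)
s=monitor.sense();print(s['time'],s['position'],s['ee_rot'][:,0],s['force'],s['joints'],s['grip_width'])
c=cap('wrist');d=cap('scene')
a=cv2.resize(c['color'][:,:,::-1],(400,300));b=cv2.resize(d['color'][160:310,170:370,::-1],(400,300))
cv2.imwrite('pics/w3b.png',np.hstack([a,b]))
```

```text
4.15 [0.5724 0.004  0.2849] [1.     0.0043 0.0013] [-0.0574  0.5677 -0.3949] [   0.9078   23.1109   -9.5976  110.9305    5.2056   46.2931 -101.2813] 0.5842969143949982
```

View pics/w3b.png

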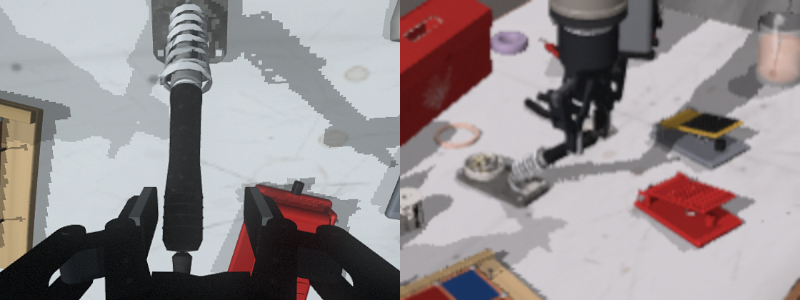

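Call:
{"api": "play_rows", "payload": {"series": [[0, -5, 0, 0, 50], [0, -9.5, 0, 0, 45], [0, -9.5, 0, 0, 40], [0, -9.5, 0, 0, 35]]}}

```text
time: 4.65
position: [0.5719, 0.0141, 0.284]
ee_rot: [[1.0, 0.005, 0.0], [0.005, -1.0, 0.0], [0.0, -0.0, -1.0]]
force: [-0.6, 0.1, -0.1]
grip_width: 0.413
finger_force: 0.0
```

Run:
```python
from h import *
np.set_printoptions(precision=4,suppress=True)
s=monitor.sense();print(s['time'],s['position'],s['ee_rot'][:,0],s['force'],s['grip_width'])
c=cap('wrist','w4')
im=c['color'].astype(int).max(2)
e=np.radians(42)
for sm in (.02,.03,.04,.05,.06):   # dark handle extents across rows near predicted projection
    P=np.array([.6319-np.cos(e)*sm,.0134,.078+np.sin(e)*sm]);u,v=proj(c,P)[0]
    row=im[int(round(v))]<75; L=R=int(round(u))
    while row[L-1]:L-=1
    while row[R+1]:R+=1
    print(sm,u,v,L,R,atz(c,[((L+R)/2,v)],P[2]))
```

```text
4.65 [0.5719 0.0141 0.284 ] [1.     0.0053 0.0002] [-0.6413  0.0626 -0.1447] 0.41281087204478945
0.02 284.53483600524646 166.14250705826214 262 303 [[0.617  0.0143 0.0914]]
0.03 284.5483384802324 186.01115000853693 262 303 [[0.6096 0.0143 0.0981]]
0.04 284.5617066896513 207.0524798180885 262 303 [[0.6022 0.0142 0.1048]]
0.05 284.57483317424476 229.3554419538499 261 304 [[0.5947 0.0142 0.1115]]
0.06 284.58758371920334 253.01553350152335 259 306 [[0.5873 0.0142 0.1181]]
```

Call:
{"api": "play_rows", "payload": {"series": [[0, 0, 0, 0, 26], [0, 0, 0, 0, 18], [0, 0, 0, 0, 14], [0, 0, 0, 0, 14], [0, 0, 0, 0, 14]], "squeeze": 45}}

```text
time: 5.2
position: [0.5719, 0.0137, 0.2838]
ee_rot: [[1.0, 0.005, -0.0], [0.005, -1.0, -0.0], [-0.0, 0.0, -1.0]]
force: [-1.7, -0.3, 1.7]
grip_width: 0.229
finger_force: 43.9
```

Call:
{"api": "play_rows", "payload": {"series": [[-4, 0, -3.6, 0, 14], [-10, 0, -9, 0, 14], [-18, 0, -16.2, 0, 14], [-26, 0, -23.4, 0, 14], [-34, 0, -30.6, 0, 14]]}}

```text
time: 5.7
position: [0.537, 0.0137, 0.3152]
ee_rot: [[1.0, 0.005, 0.0], [0.005, -1.0, 0.0], [0.0, -0.0, -1.0]]
force: [0.1, -1.0, 0.1]
grip_width: 0.233
finger_force: 44.0
```

Call:
{"api": "play_rows", "payload": {"series": [[-10, 0, -9, 0, 14], [-20, 0, -18, 0, 14], [-30, 0, -27, 0, 14], [-40, 0, -36, 0, 14], [-50, 0, -45, 0, 14]]}}

```text
time: 6.2
position: [0.487, 0.0134, 0.3602]
ee_rot: [[1.0, 0.005, 0.0], [0.005, -1.0, 0.0], [0.0, -0.0, -1.0]]
force: [-0.3, 0.9, -0.7]
grip_width: 0.231
finger_force: 44.0
```

Call:
{"api": "play_rows", "payload": {"series": [[0, 0, -20, 0, 14], [0, 0, -50, 0, 14], [0, 0, -50, 0, 14]]}}

```text
time: 6.5
position: [0.4882, 0.0136, 0.4132]
ee_rot: [[1.0, 0.005, 0.005], [0.005, -1.0, 0.001], [0.005, -0.0, -1.0]]
force: [0.7, -0.8, -0.5]
grip_width: 0.228
finger_force: 44.0
```

Run:
```python
from h import *
np.set_printoptions(precision=4,suppress=True)
s=monitor.sense();print(s['time'],s['position'],s['ee_rot'][:,0],s['force'],s['grip_width'],s['finger_force'])
c=cap('wrist','w5');d=cap('scene','s5')
a=cv2.resize(c['color'][:,:,::-1],(400,300));b=cv2.resize(d['color'][140:290,170:370,::-1],(400,300))
cv2.imwrite('pics/w5b.png',np.hstack([a,b]))
```

```text
6.5 [0.4882 0.0136 0.4132] [1.     0.0047 0.0053] [ 0.6635 -0.7566 -0.5078] 0.22765625177360696 44.03120934963226
```

View pics/w5b.png

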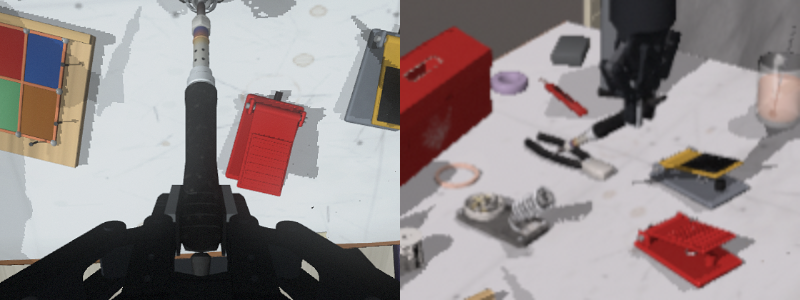

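Call:
{"api": "play_rows", "payload": {"series": [[0, 0, 0, 0, 14], [0, 0, 0, 0, 14], [0, 0, 0, 0, 14], [0, 0, 0, 0, 14], [0, 0, 0, 0, 14]], "squeeze": 20}}

```text
time: 7.1
position: [0.4879, 0.0135, 0.4091]
ee_rot: [[1.0, 0.005, -0.0], [0.005, -1.0, 0.0], [-0.0, -0.0, -1.0]]
force: [0.5, 0.7, -0.7]
grip_width: 0.229
finger_force: 44.0
```

```bash
cat >> h.py <<'E'
def tilt(c,s,off=None):
    """angle from vertical (tip ahead, +tool x) by profile matching: dark handle, bright barrel, pale table at sides"""
    im=c['color'].astype(float).max(2); R=np.array(s['ee_rot']);g=np.array(s['position'])+R@[0,0,.155]
    best=[]
    for th in np.arange(-20,75,.5):
        a=R@[np.sin(np.radians(th)),0,np.cos(np.radians(th))]
        d=np.arange(.03,.165,.003); C=g+d[:,None]*a
        uv=[proj(c,C+R[:,1]*w) for w in(0,-.017,.017)]
        v=[]
        for q in uv:
            q=np.round(q).astype(int); ok=(q[:,0]>=0)&(q[:,0]<560)&(q[:,1]>=0)&(q[:,1]<420)
            x=np.full(len(q),np.nan);x[ok]=im[q[ok,1],q[ok,0]];v.append(x)
        dark=d<.076
        sc=np.nanmean((v[0][dark]<70)*1.)+np.nanmean((v[0][(d>.082)&(d<.135)]>90)*1.)
        best.append((sc,th))
    best.sort(reverse=True);return best[:8]
E
python3 - <<'E'
from h import *
np.set_printoptions(precision=4,suppress=True)
s=monitor.sense();print(s['time'],s['position'],s['grip_width'],s['finger_force'])
c=cap('wrist','w6');print(tilt(c,s));w5=dict(np.load('w5.npz'));print(tilt(w5,s))
print(np.abs(c['color'].astype(int)-w5['color']).mean())
E
```

```text
7.1 [0.4879 0.0135 0.4091] 0.22911114408003538 44.025514125823975
[(np.float64(2.0), np.float64(58.0)), (np.float64(2.0), np.float64(57.5)), (np.float64(2.0), np.float64(57.0)), (np.float64(2.0), np.float64(56.5)), (np.float64(2.0), np.float64(56.0)), (np.float64(2.0), np.float64(55.0)), (np.float64(2.0), np.float64(54.5)), (np.float64(2.0), np.float64(54.0))]
[(np.float64(2.0), np.float64(58.5)), (np.float64(2.0), np.float64(56.5)), (np.float64(1.9411764705882353), np.float64(58.0)), (np.float64(1.9411764705882353), np.float64(57.5)), (np.float64(1.9411764705882353), np.float64(57.0)), (np.float64(1.9411764705882353), np.float64(56.0)), (np.float64(1.9411764705882353), np.float64(55.5)), (np.float64(1.9411764705882353), np.float64(55.0))]
5.620898526077098
```

Call:
{"api": "play_rows", "payload": {"series": [[0, 0, 0, 0, 16], [0, 0, 0, 0, 16], [0, 0, 0, 0, 16], [0, 0, 0, 0, 16], [0, 0, 0, 0, 16]], "squeeze": 20}}

```text
time: 7.65
position: [0.4879, 0.0134, 0.4094]
ee_rot: [[1.0, 0.005, 0.0], [0.005, -1.0, 0.0], [0.0, -0.0, -1.0]]
force: [0.0, -0.4, -0.6]
grip_width: 0.229
finger_force: 44.0
```

Run:
```python
from h import *
np.set_printoptions(precision=4,suppress=True)
s=monitor.sense();print(s['time'],s['position'],s['grip_width'],s['finger_force'])
c=cap('wrist','w7');print(tilt(c,s)[:4]);w5=dict(np.load('w6.npz'))
print(np.abs(c['color'].astype(int)-w5['color']).mean())
```

```text
7.65 [0.4879 0.0134 0.4094] 0.22899482274664804 44.026780128479004
[(np.float64(2.0), np.float64(58.0)), (np.float64(2.0), np.float64(57.5)), (np.float64(2.0), np.float64(57.0)), (np.float64(2.0), np.float64(56.5))]
2.3828854875283447
```

Call:
{"api": "play_rows", "payload": {"series": [[0, -15, 30, 0, 16], [0, -30, 62, 0, 16], [0, -30, 62, 0, 19], [0, -30, 62, 0, 19], [0, -30, 62, 0, 19]], "squeeze": 20}}

```text
time: 8.2
position: [0.4883, 0.043, 0.3485]
ee_rot: [[1.0, 0.004, 0.001], [0.004, -1.0, 0.0], [0.001, -0.0, -1.0]]
force: [1.4, -0.7, -0.8]
grip_width: 0.229
finger_force: 44.0
```

Call:
{"api": "play_rows", "payload": {"series": [[0, 0, 0, 0, 19.6]], "squeeze": 20}}

```text
time: 8.3
position: [0.4882, 0.0429, 0.3486]
ee_rot: [[1.0, 0.004, 0.002], [0.004, -1.0, 0.0], [0.002, -0.0, -1.0]]
force: [-0.1, 0.3, -1.6]
grip_width: 0.232
finger_force: 39.9
```

Call:
{"api": "play_rows", "payload": {"series": [[0, 0, 0, 0, 20]], "squeeze": 20}}

```text
time: 8.4
position: [0.488, 0.0431, 0.3483]
ee_rot: [[1.0, 0.004, 0.001], [0.004, -1.0, 0.0], [0.001, -0.0, -1.0]]
force: [-0.1, -0.2, -0.7]
grip_width: 0.236
finger_force: 26.8
```

Call:
{"api": "play_rows", "payload": {"series": [[0, 0, 0, 0, 20.3]]}}

```text
time: 8.5
position: [0.4879, 0.0432, 0.3479]
ee_rot: [[1.0, 0.004, 0.001], [0.004, -1.0, 0.0], [0.001, -0.0, -1.0]]
force: [-0.6, 1.1, -0.6]
grip_width: 0.24
finger_force: 17.5
```

Call:
{"api": "play_rows", "payload": {"series": [[0, 0, 0, 0, 20.5]]}}

```text
time: 8.6
position: [0.4878, 0.0433, 0.3477]
ee_rot: [[1.0, 0.005, 0.0], [0.005, -1.0, 0.0], [0.001, -0.0, -1.0]]
force: [-0.2, 0.3, -0.6]
grip_width: 0.238
finger_force: 11.7
```

Run:
```python
from h import *
s=monitor.sense();print(s['time'],s['grip_width'],s['finger_force'])
c=cap('wrist','w8');print(tilt(c,s)[:4])
```

```text
8.6 0.23818089810377138 11.690278798341751
[(np.float64(2.0), np.float64(58.5)), (np.float64(2.0), np.float64(58.0)), (np.float64(2.0), np.float64(57.5)), (np.float64(2.0), np.float64(57.0))]
```

Call:
{"api": "play_rows", "payload": {"series": [[0, 0, 0, 0, 20.7]]}}

```text
time: 8.75
position: [0.4878, 0.0434, 0.3475]
ee_rot: [[1.0, 0.005, 0.0], [0.005, -1.0, 0.0], [0.0, -0.0, -1.0]]
force: [-0.6, -0.4, -0.3]
grip_width: 0.241
finger_force: 6.3
```

Call:
{"api": "play_rows", "payload": {"series": [[0, 0, 0, 0, 20.75], [0, 0, 0, 0, 20.75]]}}

```text
time: 8.95
position: [0.4878, 0.0435, 0.3474]
ee_rot: [[1.0, 0.005, -0.0], [0.005, -1.0, 0.0], [-0.0, -0.0, -1.0]]
force: [0.0, 0.5, -0.5]
grip_width: 0.245
finger_force: 5.0
```

Run:
```python
from h import *
s=monitor.sense();print(s['time'],s['grip_width'],s['finger_force'])
c=cap('wrist','w9');b=tilt(c,s);print(b[:4]);print(np.abs(c['color'].astype(int)-np.load('w8.npz')['color']).mean())
```

```text
8.95 0.24479967422354287 5.021584331989288
[(np.float64(2.0), np.float64(58.0)), (np.float64(2.0), np.float64(57.5)), (np.float64(2.0), np.float64(57.0)), (np.float64(2.0), np.float64(56.5))]
2.50734552154195
```

Call:
{"api": "play_rows", "payload": {"series": [[0, 0, 0, 0, 20.8], [0, 0, 0, 0, 20.8]]}}

```text
time: 9.2
position: [0.4878, 0.0435, 0.3474]
ee_rot: [[1.0, 0.005, -0.0], [0.005, -1.0, 0.0], [-0.0, -0.0, -1.0]]
force: [-0.1, -0.0, -0.7]
grip_width: 0.248
finger_force: 3.8
```

```bash
cat > ck.py <<'E'
from h import *
s=monitor.sense();c=cap('wrist','wc');b=tilt(c,s);print(s['time'],s['grip_width'],s['finger_force'],[(round(float(x),2),float(y)) for x,y in b[:6]],np.abs(c['color'].astype(int)-np.load('w9.npz')['color']).mean())
E
python3 ck.py
```

```text
9.2 0.24769030549874665 3.8138752430677414 [(2.0, 58.5), (2.0, 58.0), (2.0, 57.0), (2.0, 56.5), (2.0, 56.0), (2.0, 55.5)] 1.890342970521542
```

Call:
{"api": "play_rows", "payload": {"series": [[0, 0, 0, 0, 20.85], [0, 0, 0, 0, 20.85]]}}

```text
time: 9.45
position: [0.4878, 0.0434, 0.3474]
ee_rot: [[1.0, 0.005, -0.0], [0.005, -1.0, 0.0], [-0.0, -0.0, -1.0]]
force: [0.8, -0.2, -0.9]
grip_width: 0.244
finger_force: 2.7
```

```bash
python3 ck.py
```

```text
9.45 0.2436283855111123 2.667071744799614 [(2.0, 58.0), (2.0, 57.5), (2.0, 57.0), (2.0, 56.5), (2.0, 56.0), (2.0, 55.5)] 1.9448072562358276
```

Call:
{"api": "play_rows", "payload": {"series": [[0, 0, 0, 0, 20.88], [0, 0, 0, 0, 20.88]]}}

```text
time: 9.7
position: [0.4878, 0.0435, 0.3474]
ee_rot: [[1.0, 0.005, -0.0], [0.005, -1.0, 0.0], [-0.0, -0.0, -1.0]]
force: [0.1, 0.0, -0.5]
grip_width: 0.246
finger_force: 2.1
```

```bash
python3 ck.py
```

```text
9.7 0.24580233878492808 2.0931467413902283 [(2.0, 53.0), (2.0, 52.5), (2.0, 52.0), (2.0, 51.5), (2.0, 51.0), (2.0, 49.5)] 4.04468679138322
```

Call:
{"api": "play_rows", "payload": {"series": [[0, 0, 0, 0, 20.9], [0, 0, 0, 0, 20.9]]}}

```text
time: 9.95
position: [0.4878, 0.0434, 0.3474]
ee_rot: [[1.0, 0.005, 0.0], [0.005, -1.0, 0.0], [0.0, -0.0, -1.0]]
force: [-0.0, 0.9, -0.2]
grip_width: 0.245
finger_force: 1.8
```

```bash
python3 ck.py
```

```text
9.95 0.24502224480163823 1.7951706424355507 [(2.0, 43.5), (2.0, 43.0), (2.0, 42.5), (2.0, 42.0), (2.0, 41.5), (1.94, 45.0)] 6.319502551020408
```

Call:
{"api": "play_rows", "payload": {"series": [[0, 0, 0, 0, 20.9], [0, 0, 0, 0, 20.9], [0, 0, 0, 0, 20.9], [0, 0, 0, 0, 20.9], [0, 0, 0, 0, 20.9]]}}

```text
time: 10.5
position: [0.4878, 0.0435, 0.3474]
ee_rot: [[1.0, 0.005, -0.0], [0.005, -1.0, 0.0], [-0.0, -0.0, -1.0]]
force: [-0.3, -0.1, -1.6]
grip_width: 0.245
finger_force: 1.8
```

```bash
python3 ck.py
```

```text
10.5 0.2451499105569162 1.7950366996228695 [(2.0, 43.5), (2.0, 43.0), (2.0, 42.5), (2.0, 42.0), (2.0, 41.5), (1.94, 44.5)] 6.339169501133787
```

Call:
{"api": "play_rows", "payload": {"series": [[0, 0, 0, 0, 20.92], [0, 0, 0, 0, 20.92], [0, 0, 0, 0, 20.92], [0, 0, 0, 0, 20.92]]}}

```text
time: 10.95
position: [0.4878, 0.0435, 0.3474]
ee_rot: [[1.0, 0.005, 0.0], [0.005, -1.0, 0.0], [0.0, -0.0, -1.0]]
force: [0.5, 0.9, -0.2]
grip_width: 0.247
finger_force: 1.4
```

```bash
python3 ck.py
```

```text
10.95 0.2467129026285687 1.4280350133776665 [(1.94, 34.0), (1.94, 33.5), (1.94, 32.5), (1.94, 31.5), (1.88, 38.0), (1.88, 35.0)] 8.638066893424035
```

Call:
{"api": "play_rows", "payload": {"series": [[0, 0, 0, 0, 20.94], [0, 0, 0, 0, 20.94], [0, 0, 0, 0, 20.94]]}}

```text
time: 11.3
position: [0.4878, 0.0435, 0.3474]
ee_rot: [[1.0, 0.005, -0.0], [0.005, -1.0, 0.0], [-0.0, -0.0, -1.0]]
force: [0.0, -0.3, -0.7]
grip_width: 0.243
finger_force: 0.9
```

```bash
python3 ck.py
```

```text
11.3 0.24251177580315075 0.8944143913686275 [(1.7, 23.0), (1.65, 19.5), (1.64, 20.5), (1.64, 24.5), (1.64, 24.0), (1.63, 27.0)] 13.292050736961452
```

Call:
{"api": "play_rows", "payload": {"series": [[0, 0, 0, 0, 20.95], [0, 0, 0, 0, 20.95], [0, 0, 0, 0, 20.95]]}}

```text
time: 11.65
position: [0.4878, 0.0435, 0.3474]
ee_rot: [[1.0, 0.005, -0.0], [0.005, -1.0, 0.0], [-0.0, -0.0, -1.0]]
force: [0.7, 0.6, -1.0]
grip_width: 0.249
finger_force: 0.7
```

```bash
python3 ck.py; cp wc.npz w10.npz
```

```text
11.65 0.24854256902173533 0.6899312138557434 [(1.7, 17.0), (1.69, 18.5), (1.69, 18.0), (1.69, 20.5), (1.69, 20.0), (1.69, 24.5)] 14.768854875283447
```

Run:
```python
from h import *
d=cap('scene','s10');c=dict(np.load('w10.npz'));s=monitor.sense()
g=np.array(s['position'])-[0,0,.155];u,v=proj(d,g)[0];print(u,v)
x0,y0=int(u)-50,int(v)-30;print(x0,y0)
b=cv2.resize(d['color'][y0:y0+150,x0:x0+100,::-1],(400,600),interpolation=cv2.INTER_CUBIC)
a=cv2.resize(c['color'][100:400,180:380,::-1],(400,600),interpolation=cv2.INTER_CUBIC)
cv2.imwrite('pics/w10b.png',np.hstack([a,b]))
for th in(0,10,20): print(th,[(np.round(proj(c,g+q*np.array([np.sin(np.radians(th)),0,-np.cos(np.radians(th))]))[0]-[180,100])*2).tolist() for q in(.08,.12,.1675)],[(np.round(proj(d,g+q*np.array([np.sin(np.radians(th)),0,-np.cos(np.radians(th))]))[0]-[x0,y0])*4+[400,0]).tolist() for q in(.08,.12,.1675)])
```

```text
280.0386302154314 220.86188461606568
230 190
0 [[204.0, 266.0], [204.0, 228.0], [204.0, 196.0]] [[600.0, 236.0], [596.0, 292.0], [596.0, 352.0]]
10 [[204.0, 220.0], [204.0, 168.0], [204.0, 124.0]] [[580.0, 228.0], [572.0, 276.0], [560.0, 332.0]]
20 [[204.0, 176.0], [204.0, 110.0], [204.0, 50.0]] [[564.0, 216.0], [544.0, 260.0], [524.0, 308.0]]
```

View pics/w10b.png

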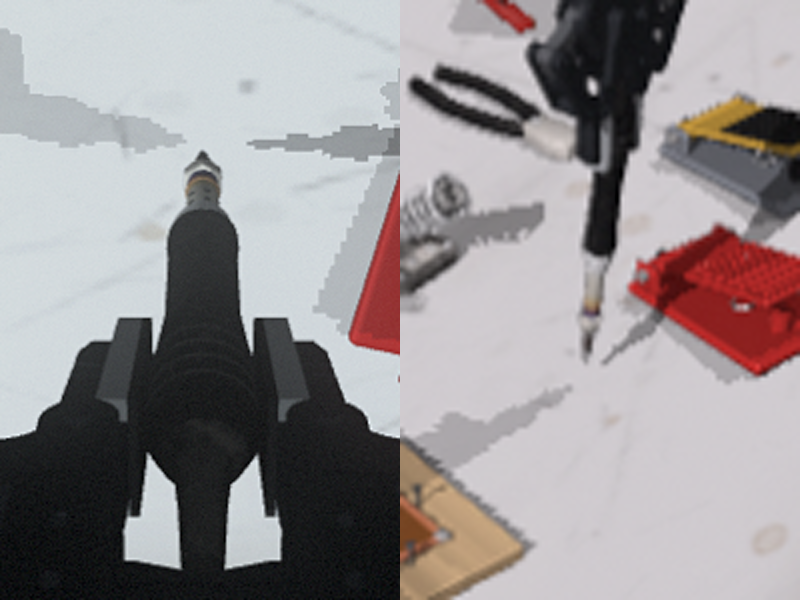

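Call:
{"api": "play_rows", "payload": {"series": [[0, 0, 0, 0, 20.5], [0, 0, 0, 0, 20], [0, 0, 0, 0, 19]], "squeeze": 20}}

```text
time: 12.05
position: [0.4878, 0.0434, 0.3474]
ee_rot: [[1.0, 0.005, 0.0], [0.005, -1.0, 0.0], [0.0, -0.0, -1.0]]
force: [-0.3, 0.2, -1.6]
grip_width: 0.242
finger_force: 19.7
```

Run:
```python
from h import *
np.set_printoptions(precision=4,suppress=True)
d=dict(np.load('s10.npz'));c=dict(np.load('w10.npz'));s=monitor.sense();print(s['finger_force'],s['position'])
g=np.array(s['position'])-[0,0,.155]
tip=tri([c,d],[(180+203/2,100+154/2),(230+187/4,190+362/4)])
fer=tri([c,d],[(180+203/2,100+210/2),(230+196/4,190+255/4)])
for n,p in(('tip',tip),('fer',fer)):
    v=p-g;print(n,p,np.linalg.norm(v),np.degrees(np.arctan2(v[0],-v[2])),np.degrees(np.arctan2(v[1],-v[2])))
v=tip-fer;print(np.linalg.norm(v),np.degrees(np.arctan2(v[0],-v[2])),np.degrees(np.arctan2(v[1],-v[2])))
```

```text
19.665075838565826 [0.4878 0.0434 0.3474]
tip [0.4997 0.0417 0.0105] 0.1823302532609071 3.753022899577204 -0.5537244791361219
fer [0.4961 0.0409 0.0932] 0.09956486819435348 4.80623260862119 -1.4698916306224987
0.0828301990174552 2.4873519903515806 0.5447267853973136
```

Call:
{"api": "play_rows", "payload": {"series": [[0, 0, -10, 0, 14], [0, 0, -30, 0, 14], [0, 0, -55, 0, 14], [0, 0, -75, 0, 14], [0, 0, -80, 0, 14]], "squeeze": 40}}

```text
time: 12.55
position: [0.4881, 0.0436, 0.4301]
ee_rot: [[1.0, 0.005, 0.004], [0.005, -1.0, 0.001], [0.004, -0.001, -1.0]]
force: [0.1, 1.0, -0.9]
grip_width: 0.232
finger_force: 39.1
```

Call:
{"api": "play_rows", "payload": {"series": [[4, -15, 0, 0, 14], [12, -45, 0, 0, 14], [20, -80, 0, 0, 14], [28, -115, 0, 0, 14], [36, -145, 0, 0, 14]]}}

```text
time: 13.05
position: [0.523, 0.1904, 0.4271]
ee_rot: [[1.0, 0.005, -0.0], [0.005, -1.0, 0.0], [-0.0, -0.0, -1.0]]
force: [0.6, -0.5, -1.4]
grip_width: 0.233
finger_force: 39.2
```

Call:
{"api": "play_rows", "payload": {"series": [[4, -25, 0, 0, 14], [8, -45, 0, 0, 14], [12, -60, 0, 0, 14], [14, -70, 0, 0, 14], [15, -74, 0, 0, 14]]}}

```text
time: 13.55
position: [0.5378, 0.2633, 0.4271]
ee_rot: [[1.0, 0.005, -0.0], [0.005, -1.0, 0.0], [-0.0, -0.0, -1.0]]
force: [0.3, 0.2, -0.3]
grip_width: 0.234
finger_force: 39.2
```

Run:
```python
from h import *
np.set_printoptions(precision=4,suppress=True)
s=monitor.sense();print(s['time'],s['position'],s['ee_rot'][:,0],s['finger_force'],s['force'])
c=cap('wrist','w11');d=cap('scene','s11');cap('top','t11')
tip=s['position']+np.array([.0119,-.0017,-.3369]);u,v=proj(d,tip)[0]
x0,y0=int(u)-50,int(v)-75
a=cv2.resize(c['color'][60:360,180:380,::-1],(400,600),interpolation=cv2.INTER_CUBIC)
b=cv2.resize(d['color'][y0:y0+150,x0:x0+100,::-1],(400,600),interpolation=cv2.INTER_CUBIC)
cv2.imwrite('pics/w11b.png',np.hstack([a,b]));print(x0,y0,tip)
print((proj(c,[tip,[.55,.2606,.016]])-[180,60])*2,(proj(d,[tip,[.55,.2606,.016]])-[x0,y0])*4+[400,0])
```

```text
13.55 [0.5378 0.2633 0.4271] [ 1.      0.0052 -0.0004] 39.20493543148041 [ 0.2845  0.2476 -0.3477]
149 215 [0.5497 0.2616 0.0902]
[[207.4758 239.1506]
 [208.3073 211.796 ]] [[602.9346 301.2908]
 [612.3243 401.6858]]
```

View pics/w11b.png

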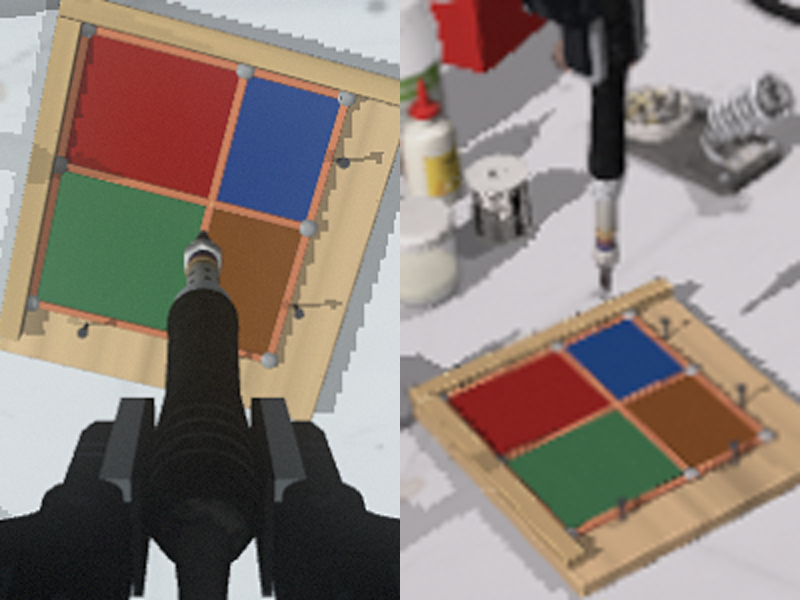

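Run:
```python
from h import *
np.set_printoptions(precision=4,suppress=True)
c=dict(np.load('w11.npz'));d=dict(np.load('s11.npz'));s=monitor.sense()
w=lambda x,y:(180+x/2,60+y/2); q=lambda x,y:(149+(x-400)/4,215+y/4)
print('joint',atz(c,[w(209,203)],.016),atz(d,[q(617,405)],.016),tri([c,d],[w(209,203),q(617,405)]))
tip=tri([c,d],[w(204,234),q(602,293)]);print('tip',tip)
g=np.array(s['position'])-[0,0,.155];v=tip-g;print(np.linalg.norm(v),np.degrees(np.arctan2(v[:2],-v[2])))
```

```text
joint [[0.5545 0.2603 0.016 ]] [[0.5458 0.2611 0.016 ]] [0.5522 0.2583 0.0101]
tip [0.5518 0.2619 0.0949]
0.1780000701622732 [ 4.4942 -0.0669]
```

Call:
{"api": "play_rows", "payload": {"series": [[0, 1, 8, 0, 14], [0, 1, 18, 0, 14], [0, 1, 28, 0, 14], [0, 1, 34, 0, 14], [0, 1, 36, 0, 14]]}}

```text
time: 14.2
position: [0.5376, 0.2615, 0.3902]
ee_rot: [[1.0, 0.005, -0.001], [0.005, -1.0, -0.001], [-0.001, 0.001, -1.0]]
force: [0.3, -0.1, -0.1]
grip_width: 0.233
finger_force: 39.2
```

Call:
{"api": "play_rows", "payload": {"series": [[0, 0, 0, 0, 14], [0, 0, 0, 0, 14], [0, 0, 0, 0, 14], [0, 0, 0, 0, 14], [0, 0, 0, 0, 14]]}}

```text
time: 14.7
position: [0.5378, 0.2617, 0.3916]
ee_rot: [[1.0, 0.005, 0.0], [0.005, -1.0, 0.0], [0.0, -0.0, -1.0]]
force: [-0.4, 0.7, -0.9]
grip_width: 0.231
finger_force: 39.2
```

Run:
```python
from h import *
np.set_printoptions(precision=4,suppress=True)
s=monitor.sense();print(s['time'],s['position'],s['finger_force'],s['force'],s['joint_vel'])
c=cap('wrist','w12');d0=dict(np.load('w11.npz'))
# gripped iron unchanged in the wrist view?
print(np.abs(c['color'][180:300,265:300].astype(int)-d0['color'][180:300,265:300]).mean())
t0=dict(np.load('top0.npz'));t1=cap('top','t12')
D=np.abs(t1['color'].astype(int)-t0['color']).max(2)
print('stand base diff',D[165:205,230:256].mean(),'ref',D[150:165,300:330].mean())
```

```text
14.7 [0.5378 0.2617 0.3916] 39.2049515247345 [-0.4301  0.6999 -0.8623] [ 0.0103  0.1783 -0.0612  0.0206 -0.042   0.0149 -0.0442]
3.588968253968254
stand base diff 7.522115384615384 ref 9.28888888888889
```

```bash
python3 -c "
from station import ticket
print(ticket.job_done())"
```

```text
the job is handed in; nothing more can be done
None
```

I handed the job in at about 15 s of the 59 s: the treadle was pressed to its stop and the iron drawn with the stand unmoved, and the iron is now held still about 4 cm above the bare centre crossing, though about 4° off vertical by my camera estimate.

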